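# Free the mixing paddle from the lidded tin and hang it in the rinse jar

## Task

The mixing paddle is caught in the paint tin: its flat blade only comes out when it lines up with the slot in the lid, which is hidden under the paddle's splash disc. Work the paddle round by feel, without forcing it, draw it up out of the tin, and set it down (do not drop it) in the white rinse jar so that it hangs upright with its splash disc flat on the jar's rim; then let go. Leave the jar standing about where it is and do not disturb the mug, the tape roll or the bottle.

Things in the scene. Friction and masses are not known exactly. Their poses are not given: they have to be found in the camera images.
- paddle: Loose mixing paddle, upright, 185 mm long, 0.15 to 0.3 kg. Origin: middle of the blade's bottom edge; z up the rod, x along the blade's width, y through its thickness. Steel blade 50 wide x 6 thick x 50 mm high (z 0-50) with square shoulders; rod 11 mm thick; grey splash disc 86 mm across, 4 mm thick, underside at z = 70; square wooden grip 24 x 24 mm, faces square to x and y, z 115-185.
- paddle_grip (a point): Middle of the paddle's wooden grip, 150 mm above the blade's bottom edge, on the axis.
- paddle_disc (a point): Centre of the underside of the splash disc, 70 mm above the blade's bottom edge. At the start the disc rests on the tin's lid and the blade hangs in the tin, its shoulders 14 mm below the lid's underside. Lifted out of line, they catch there; in line with the slot the blade rises on, and leaves the lid 70 mm above its start.
- tin: Bare steel paint tin, 124 mm across, on a 150 x 150 x 12 mm wooden foot screwed to the table: it cannot move. Origin: centre of the foot's underside; z up. A steel lid, 128 mm across, 6 mm thick, is pressed on tight (underside 116, top 122 mm above the table) and neither turns nor comes off.
- tin_top (a point): Centre of the lid's upper face and of its one straight slot, 62 x 16 mm. The blade passes when within about 10 degrees of the slot's direction, which is unknown, unrelated to the tin's yaw and covered by the disc; at the start it is at least 28 degrees from the blade's (a half turn is equivalent). The rod turns freely in the slot.
- jar: Loose white ceramic rinse jar with a blue band, empty, about 0.6 kg, 92 mm high, 78 mm outside and 68 mm inside diameter, inner floor 8 mm up. Origin: centre of its underside; z up. The blade passes into its mouth at any yaw and the splash disc rests on its rim.
- jar_rim (a point): Centre of the jar's mouth, level with the rim, 92 mm above the jar's underside.
- mug: Bystander: terracotta mug, 80 mm across, 90 mm high; origin: centre of its underside. Leave alone.
- tape: Bystander: roll of paper tape, 100 mm across, 30 mm high, lying flat; origin: centre of its underside. Leave alone.
- bottle: Bystander: grey bottle with black cap, 60 mm across, 140 mm high; origin: centre of its underside. Leave alone.
Things that resemble listed ones, but are neither listed nor needed, are in the scene too. What is shaped like the paddle but blue or red is not meant.

How it is judged (in metres and radians):
On the way, in this order (a step that is already met when the one before it is completed fails the run):
1. the gripped paddle is drawn clear of the tin, its blade's bottom edge above the lid (z of paddle in the frame of tin above 0.124 m and contact force between the fingers and paddle above 0.5 N), for 0.1 s.
2. still gripped, the paddle is lowered until its disc is on the jar's rim (within 6 mm) (z of paddle_disc in the frame of jar_rim between -0.005 and 0.006 m and horizontal distance between paddle_disc and jar_rim below 0.022 m and contact force between the fingers and paddle above 0.5 N), for 0.05 s.
At the end, for the whole second after the job is handed in: The paddle hangs at rest in the jar: disc underside within 4 mm of the rim's height and within 22 mm of the mouth's centre, paddle upright within 0.1 rad, jar upright and within 40 mm of where it stood, paddle released (z of paddle_disc in the frame of jar_rim between -0.004 and 0.004 m and horizontal distance between paddle_disc and jar_rim below 0.022 m and angle between paddle's own z axis and vertical below 0.1 rad and linear speed of paddle below 0.02 m/s and angle between jar's own z axis and vertical below 0.08 rad and distance of jar from where it was at the start of the episode below 0.04 m); the robot touches nothing.
It fails at once if the paddle is forced against the tin or its lid (over 120 N) (contact force between paddle and tin above 120 N).
It fails at once if a bystander is disturbed (moved over 20 mm) (distance of any of mug, tape, bottle from where it was at the start of the episode above 0.02 m).
It also fails if it takes over 64 s, if anything falls off the work surface, if the arm or the gripper's body presses on something with over 40 N, if the wrist force passes 120 N, or if a joint passes its speed limit or range.

## Robot

A 6-joint arm with a two-finger parallel gripper is mounted at the origin on the work surface. World frame = base frame: x ahead of the robot, y to its left, z up, the work surface at z = 0. Lengths are in m, angles in degrees, forces in N, time in s.
With the tool pointing down it reaches from about 0.4 to 0.825 m from the base axis. Payload 7 kg.
Tool frame: the origin (TCP) lies on the centre line of the jaws, within the pads' length; the fingertips stand 11 mm ahead of it and the grasp point (between the pads) lies 8 mm behind it; z points along the fingers, y is the line along which they close (so a half turn about z gives the same grasp; the last joint's range is limited). The gripper opens to 88 mm and grips with 3 to 60 N. Pads are 19 mm wide; open, the fingers measure 130 mm over their backs; the gripper's body (78 mm by 193 mm) begins 47 mm behind the grasp point.
Start: joints at [-58.722, 20.546, 0.682, 0, -70.136, -16.507], TCP at [0.172, -0.653, 0.212] pointing down, gripper open.
Joint ranges: [-176.03, 176.03], [-82.01, 121.73], [-58.28, 71.71], [-173.87, 95.51], [-174.79, -0.11], [-173.66, 173.66]. Speed limits (degrees/s): [136.94, 136.94, 172.46, 180, 180, 180].

## Interface

Orientations are given as [roll, pitch, yaw] about the fixed x, y, z axes, in that order (R = Rz(yaw) Ry(pitch) Rx(roll)).
In Python, from plant import r, capture, camera_model, job gives the robot as it stands.
- The arm moves only by the tool drive_tool, never from a script. Its argument "increments" is a list that holds one entry, the list of rows, each a list of 5 numbers: the gripper's target within -1 to 1 (fully open at 1, half-way at 0, shut at -1), then the shift along the tool's x, y, z scaled (see below), then the turn about the tool's z scaled (see below). In form: [[[gripper, tx, ty, tz, roll], ...]]. A call has 1 to 5 rows; each row is the pose to reach, as a shift and turn from the pose commanded when the call began, along the tool's axes at that moment, turning the shorter way round; what a row does not reach only later rows make up. The controller multiplies each number of a shift by 120 mm and each number of a turn by 360 degrees. A row lasts 1/8 s, in which the tool goes at most 62.5 mm and 10.7 degrees, less where a joint would pass 70% of its speed; a pose out of reach is approached as far as the arm can. A call with a number of a shift or a turn outside -1 to 1 is refused whole. A call with a gripper value outside its range is refused whole. The fingers move at their own pace and stop on an object; "squeeze" is the grip in N (left out, the last holds). Time passes only in rows, so rows that repeat a pose let the fingers close. It gives the time, the measured TCP pose, the force, the opening and the grip force at its end, in the units of the state.
- r.get_state(): the state, without advancing time (a new reading comes with each control period).
- capture(name): name is "side" or "top"; returns the picture (400x640x3 uint8, red, green, blue); there is no depth.
- camera_model(name): a dict with "camera_matrix" (3x3 intrinsics, pixels), "rvec" (rotation vector, rad) and "tvec" (3), from world to camera coordinates, as OpenCV has them. Camera axes: x right, y down, z forward; pixel columns grow to the right and rows downward; lengths in m; the calibration is good to about 2 mm. A picture is of the moment at which its call begins. camera_model takes no time and is no camera call.
- job.close_job(): hands the job in; it is judged then, once.
The state is a dict: "time_s": time; "joints": joint angles; "qd": joint speeds; "joint_torque": joint torques, N m; "tcp_pos": TCP position; "eef_rot": TCP orientation; "contact_force": force on the tool from outside, world axes, zero at the start; "moment": the same for the moment, N m; "gripper_width": finger opening in m; "gripper_force": force on a finger pad.
Only numpy, scipy, OpenCV 4.12 (cv2) and the standard library are available. Lean on these libraries where they do the work, as an engineer would, in place of code of your own. Each camera call takes 0.05 s, during which the arm holds its last target. There are 200 camera calls.

## Working session

There is one attempt and no reset: what is moved stays moved. The work goes in short steps, Python scripts to look and compute and a tool call to move; the robot and the scene stay as the last step left them, time stands still between calls to the robot, and variables do not carry over. Pictures are saved under pics/ and viewed, at most 10 in all, crops included, and the job is handed in when it is done.

Besides the shell and the picture viewer there is one more tool, called after "Emit:" by a JSON object that holds its "fn" and its "kwargs". drive_tool: Moves the arm, as the interface text tells. Its arguments: {"type":"object","properties":{"increments":{"type":"array"},"squeeze":{"type":"number"}},"required":["increments"]}

```bash
mkdir -p pics; ls
python3 - <<'E'
from plant import r,capture,camera_model,job
import cv2
for n in("side","top"):
    cv2.imwrite(f"pics/{n}0.png",cv2.cvtColor(capture(n),cv2.COLOR_RGB2BGR))
    print(n,camera_model(n))
print(r.get_state())
E
```

```text
pics
side {'camera_matrix': array([[406.27188986,   0.        , 326.08969555],
       [  0.        , 406.27188986, 197.94306519],
       [  0.        ,   0.        ,   1.        ]]), 'rvec': array([ 0.42953168, -2.54773936,  1.46624335]), 'tvec': array([0.54904621, 0.24977705, 0.89213579])}
top {'camera_matrix': array([[409.56916102,   0.        , 319.71095386],
       [  0.        , 409.56916102, 199.29216806],
       [  0.        ,   0.        ,   1.        ]]), 'rvec': array([ 2.1996832 , -2.14464659,  0.13577706]), 'tvec': array([-0.12148415,  0.61935983,  0.924517  ])}
{'time_s': 0.1, 'joints': array([-5.87225234e+01,  2.05881609e+01,  6.41426074e-01, -1.72903972e-02,
       -7.01368692e+01, -1.65059511e+01]), 'qd': array([-0.04080966, -0.08181257,  0.04031256, -0.00255959,  0.01377574,
       -0.01982254]), 'joint_torque': array([ 3.52839052e-04, -5.84161198e+01,  2.93753529e+01,  7.01560244e+00,
        1.02002715e-02, -4.28819783e-05]), 'tcp_pos': array([ 0.17195148, -0.652273  ,  0.21132669]), 'eef_rot': array([ 1.79915223e+02, -8.17000902e-03, -1.65234355e+02]), 'contact_force': array([-0.48950351,  0.29000299, -0.01426426]), 'moment': array([-0.02496026, -0.02748102, -0.00304454]), 'gripper_force': 0.0, 'gripper_width': 0.08763892018747776}
```

View pics/top0.png

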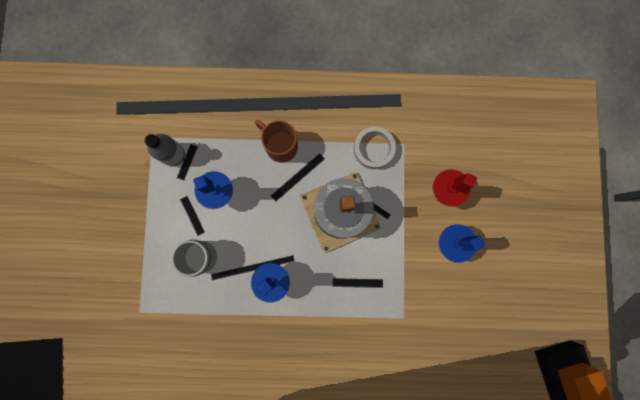

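View pics/side0.png

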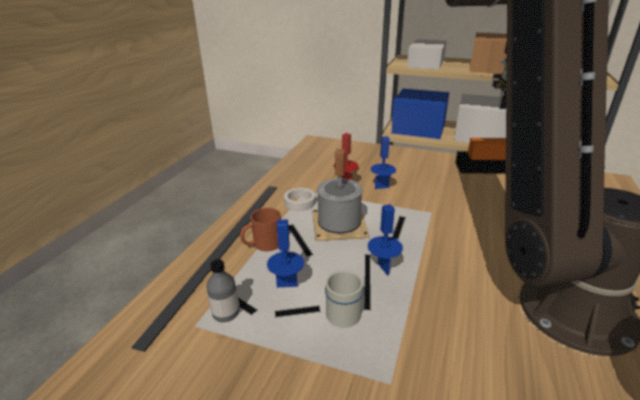

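The top view shows the wooden grip at about (348,203), the jar mouth at about (193,257), and blue decoys at (213,189) and (270,283). I'll enlarge those spots next.

```bash
cat > h.py <<'E'
import numpy as np,cv2
from plant import camera_model
def ray(n,u,v,z):
    c=camera_model(n);R=cv2.Rodrigues(c["rvec"])[0];C=-R.T@c["tvec"]
    d=R.T@np.linalg.inv(c["camera_matrix"])@[u,v,1]
    return C+d*(z-C[2])/d[2]
def proj(n,p):
    c=camera_model(n);return cv2.projectPoints(np.array(p,float).reshape(-1,3),c["rvec"],c["tvec"],c["camera_matrix"],None)[0].reshape(-1,2)
E
python3 - <<'E'
from h import *
t=cv2.imread("pics/top0.png");s=cv2.imread("pics/side0.png")
f=lambda im,x,y,w,h,k:cv2.resize(im[y:y+h,x:x+w],None,fx=k,fy=k,interpolation=cv2.INTER_CUBIC)
a=f(t,328,183,40,40,10);b=f(t,160,225,80,80,5)
c=f(s,320,140,40,40,5);d=f(s,310,255,70,80,5)
row=np.zeros((600,800,3),np.uint8);row[:400,:400]=a;row[:400,400:]=b;row[400:600,:200]=c;row[400:,220:570]=d[0:200]
cv2.imwrite("pics/c.png",row)
for n,u,v,z,l in[("top",348,203,.237,"grip"),("top",193,257,.092,"jar"),("top",213,186,.1,"blue1"),("top",270,283,.1,"blue2"),("side",344,283,.092,"jar side"),("side",340,151,.237,"grip side"),("top",280,135,.09,"mug"),("top",153,140,.14,"bottle")]:print(l,ray(n,u,v,z).round(4))
E
```

```text
grip [ 0.5945 -0.1553  0.237 ]
jar [0.4836 0.1653 0.092 ]
blue1 [0.6381 0.1285 0.1   ]
blue2 [ 0.4329 -0.0033  0.1   ]
jar side [0.4804 0.1762 0.092 ]
grip side [ 0.5946 -0.1508  0.237 ]
mug [ 0.7588 -0.0124  0.09  ]
bottle [0.7269 0.2493 0.14  ]
```

View pics/c.png

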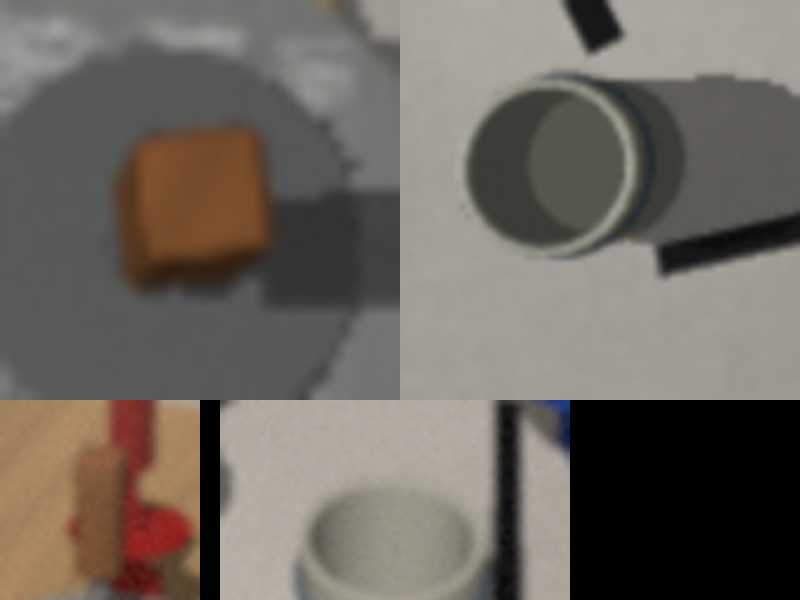

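The crop shows the grip top's corners at about (341.6,196), (354,195.6), (354.6,208) and (343,209). The jar's outer rim spans u 172.6–207.4 and v 240–276.4.

Run:
```python
from h import *
q=[(138,132),(262,127),(268,250),(150,262)]
P=np.array([ray("top",328+x/10-.45,183+y/10-.45,.237) for x,y in q])[:,:2]
print("grip c",P.mean(0)); 
for i in range(4):
    e=P[(i+1)%4]-P[i];print(np.linalg.norm(e).round(4),np.degrees(np.arctan2(*e[::-1])).round(1))
J=np.array([ray("top",160+x/5-.4,225+y/5-.4,.092) for x,y in[(63,166),(237,166),(150,75),(150,257)]])[:,:2]
c=np.array([J[2:,0].mean(),J[:2,1].mean()])
print("jar",J.round(4),c, (J[0]+J[1])/2,(J[2]+J[3])/2)
j=(J[0]+J[1])/4+(J[2]+J[3])/4
a=np.linspace(0,6.28,60)
s=proj("side",[[j[0]+.039*np.cos(t),j[1]+.039*np.sin(t),.092] for t in a]);print("side rim bbox pred",s.min(0),s.max(0),"seen u 326-361? v 271.5")
g=P.mean(0);print("side grip top pred",proj("side",[*g,.237]),proj("side",[*g,.167]))
print("disc edge top pred",proj("top",[[g[0]+.043*np.cos(t),g[1]+.043*np.sin(t),.126] for t in(0,1.57,3.14,4.71)]))
```

```text
grip c [ 0.5966791  -0.15525499]
0.023 -86.2
0.0229 -176.3
0.0219 97.3
0.0242 6.3
jar [[0.4808 0.2098]
 [0.4826 0.1352]
 [0.5207 0.1748]
 [0.443  0.1702]] [0.4818602  0.17249055] [0.48167544 0.17249055] [0.4818602  0.17252771]
side rim bbox pred [325.11270715 269.42229784] [362.72711821 294.9954796 ] seen u 326-361? v 271.5
side grip top pred [[339.77624404 150.25053681]] [[339.44768725 173.99528358]]
disc edge top pred [[343.88449845 187.08605598]
 [323.21220193 206.66966221]
 [343.11836532 227.55468651]
 [363.79861407 207.78373683]]
```

```bash
cat >> h.py <<'E'
def go(x,y,z,yaw,n=1):
    from plant import r
    s=r.get_state();p=s["tcp_pos"];w=s["eef_rot"][2];a=np.radians(w)
    d=np.array([x,y,z])-p
    t=np.array([np.cos(a)*d[0]+np.sin(a)*d[1],np.sin(a)*d[0]-np.cos(a)*d[1],-d[2]])
    print("shift",(t/.12).round(4),"turn",round(-((yaw-w+180)%360-180)/360,4),s["eef_rot"].round(2),s["joints"].round(1),"t",s["time_s"])
E
python3 -c "
from h import *
go(.596,-.155,.30,-85)"
```

```text
shift [-4.4732  3.1065 -0.7389] turn -0.2229 [ 1.7992e+02 -1.0000e-02 -1.6523e+02] [-58.7  20.6   0.6  -0.  -70.1 -16.5] t 0.1
```

Emit:
{"fn": "drive_tool", "kwargs": {"increments": [[[1,-0.3,0.2,-0.5,-0.03],[1,-0.65,0.45,-0.75,-0.06],[1,-1,0.69,-0.75,-0.09],[1,-1,0.69,-0.75,-0.12],[1,-1,0.69,-0.75,-0.14]]], "squeeze": 15}}

```text
time_s: 0.72
tcp_pos: [0.2677, -0.5411, 0.3023]
eef_rot: [-180.0, 0.0, -114.4]
contact_force: [1.0, 0.9, -0.5]
gripper_width: 0.0875
gripper_force: 0.0
```

```bash
python3 -c "
from h import *
go(.596,-.155,.30,-85)"
```

```text
shift [-4.0609 -1.1595  0.0189] turn -0.0818 [-1.7999e+02  1.0000e-02 -1.1443e+02] [-45.2  11.4  -0.3  -0.  -78.3  20.7] t 0.725
```

Emit:
{"fn": "drive_tool", "kwargs": {"increments": [[[1,-0.4,-0.11,0,-0.028],[1,-0.8,-0.23,0,-0.056],[1,-1,-0.285,0,-0.082]]]}}

```text
time_s: 1.1
tcp_pos: [0.3495, -0.4457, 0.3019]
eef_rot: [180.0, 0.0, -84.9]
contact_force: [0.0, -1.0, -0.6]
gripper_width: 0.0879
gripper_force: 0.0
```

```bash
python3 -c "
from h import *
go(.596,-.155,.30,-85)"
```

```text
shift [-2.2313 -2.2607  0.0161] turn 0.0002 [ 1.800e+02  3.000e-02 -8.492e+01] [-32.1   7.7  -4.8  -0.  -77.5  37.2] t 1.1
```

Emit:
{"fn": "drive_tool", "kwargs": {"increments": [[[1,-0.33,-0.33,0,0],[1,-0.66,-0.66,0,0],[1,-1,-1,0,0]]]}}

```text
time_s: 1.48
tcp_pos: [0.4589, -0.3165, 0.302]
eef_rot: [180.0, 0.0, -85.3]
contact_force: [0.8, -1.2, 0.2]
gripper_width: 0.0874
gripper_force: 0.0
```

Emit:
{"fn": "drive_tool", "kwargs": {"increments": [[[1,-0.33,-0.33,0,0],[1,-0.66,-0.66,0,0],[1,-1,-1,0,0],[1,-1,-1,0,0]]]}}

```text
time_s: 1.98
tcp_pos: [0.5697, -0.1856, 0.3008]
eef_rot: [179.9, 0.0, -85.1]
contact_force: [-0.4, 0.0, -0.8]
gripper_width: 0.0876
gripper_force: 0.0
```

```bash
python3 -c "
from h import *
go(.596,-.155,.194,-85)"
```

```text
shift [-0.2357 -0.2399  0.8901] turn -0.0002 [ 1.799e+02  4.000e-02 -8.509e+01] [  0.6  11.   -0.9  -0.  -78.2   4.3] t 1.975
```

Emit:
{"fn": "drive_tool", "kwargs": {"increments": [[[1,-0.236,-0.24,0,0],[1,-0.236,-0.24,0,0],[1,-0.236,-0.24,0.3,0],[1,-0.236,-0.24,0.6,0],[1,-0.236,-0.24,0.89,0]]]}}

```text
time_s: 2.6
tcp_pos: [0.5934, -0.159, 0.1943]
eef_rot: [180.0, 0.0, -85.4]
contact_force: [-0.0, 0.4, 0.5]
gripper_width: 0.0876
gripper_force: 0.0
```

Run:
```python
from h import *
from plant import capture
go(.596,-.155,.194,-85)
a=cv2.cvtColor(capture("side"),cv2.COLOR_RGB2BGR)[100:220,270:430]
b=cv2.cvtColor(capture("top"),cv2.COLOR_RGB2BGR)[140:260,270:430]
cv2.imwrite("pics/g.png",np.vstack([cv2.resize(i,None,fx=2.5,fy=2.5,interpolation=2) for i in(a,b)]))
```

```text
shift [-0.0314 -0.0244  0.0026] turn -0.001 [179.99   0.   -85.35] [  3.2  15.6  -8.8  -0.  -65.6   1.5] t 2.6
```

View pics/g.png

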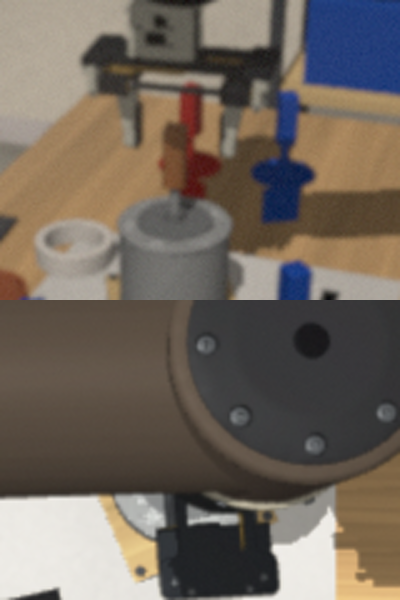

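The side crop shows the fingers straddling the grip, but the tips sit near v≈145–157 in the crop, higher than I expected. I'll check this against the projection.

Run:
```python
from h import *
from plant import r
p=r.get_state()["tcp_pos"];y=np.radians(-85.4);d=np.array([np.sin(y),-np.cos(y),0])
for k in(-.065,-.044,.044,.065):
  q=p+k*d; q[2]-=.011; uv=proj("side",q)[0]; print(k,q.round(3),((uv-[270,100])*2.5).round())
  q[2]+=.03; print(((proj("side",q)[0]-[270,100])*2.5).round())
print(((proj("side",[[.596,-.155,.237],[.596,-.155,.167],[.596,-.155,.122]])-[270,100])*2.5).round(), ((proj("top",p)[0]-[270,140])*2.5).round())
```

```text
-0.065 [ 0.656 -0.153  0.18 ] [122. 167.]
[121. 142.]
-0.044 [ 0.635 -0.155  0.18 ] [140. 169.]
[140. 144.]
0.044 [ 0.547 -0.162  0.18 ] [220. 178.]
[221. 152.]
0.065 [ 0.526 -0.164  0.18 ] [239. 180.]
[240. 154.]
[[175. 126.]
 [174. 185.]
 [174. 221.]] [194. 168.]
```

Run:
```python
from h import *
from plant import capture
go(.596,-.155,.194,-85)
a=capture("side")[125:185,305:385][:,:,::-1].copy()
cv2.imwrite("pics/g2.png",cv2.convertScaleAbs(cv2.resize(a,None,fx=8,fy=8,interpolation=2),alpha=1.6))
```

```text
shift [-0.027  -0.0431 -0.0219] turn -0.0011 [ 1.7959e+02  8.0000e-02 -8.5390e+01] [  3.2  15.7  -9.   -0.1 -65.7   1.4] t 2.7
```

View pics/g2.png

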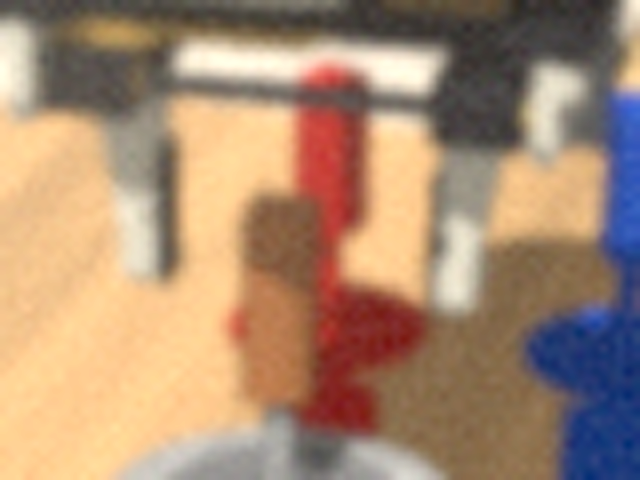

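The fingers straddle the grip: inner pad edges at u≈327 and 359, tips at v≈160–164 where I predicted about 168–171. I'll use the top view to tell a height error from a y offset.

Run:
```python
from h import *
for z in(.24,.27,.30):
  for k in(.065,.097): print(z,k,((proj("top",[[.594-k,-.159-.085*k+e,z] for e in(-.039,.039)])-[270,140])*2.5).round().tolist())
print("tip side sens", proj("side",[[.635,-.155,.18],[.635,-.155,.2],[.635,-.175,.18]]).round(1))
L=proj("side",[.635,-.155,.18])
# solve tips on both z / y hypotheses
for u,v in[(323.8+1.5,160),(361.9-1.5,164)]:
  for z in(.180,.19,.2): print(z,ray("side",u,v,z).round(3))
```

```text
0.24 0.065 [[260.0, 248.0], [153.0, 245.0]]
0.24 0.097 [[263.0, 292.0], [156.0, 290.0]]
0.27 0.065 [[266.0, 248.0], [155.0, 245.0]]
0.27 0.097 [[270.0, 294.0], [158.0, 291.0]]
0.3 0.065 [[273.0, 247.0], [157.0, 244.0]]
0.3 0.097 [[277.0, 295.0], [160.0, 292.0]]
tip side sens [[326.1 167.7]
 [326.1 161.1]
 [328.5 164.8]]
0.18 [ 0.654 -0.202  0.18 ]
0.19 [ 0.647 -0.181  0.19 ]
0.2 [ 0.639 -0.161  0.2  ]
0.18 [ 0.553 -0.208  0.18 ]
0.19 [ 0.547 -0.188  0.19 ]
0.2 [ 0.542 -0.167  0.2  ]
```

Emit:
{"fn": "drive_tool", "kwargs": {"increments": [[[1,-0.03,-0.025,0,0],[-1,-0.03,-0.025,0,0],[-1,-0.03,-0.025,0,0],[-1,-0.03,-0.025,0,0],[-1,-0.03,-0.025,0,0]]], "squeeze": 20}}

```text
time_s: 3.38
tcp_pos: [0.5971, -0.1542, 0.1955]
eef_rot: [-180.0, -0.0, -85.3]
contact_force: [0.5, -0.0, 0.2]
gripper_width: 0.0532
gripper_force: 0.0
```

Emit:
{"fn": "drive_tool", "kwargs": {"increments": [[[-1,0,0,0,0],[-1,0,0,0,0],[-1,0,0,0,0]]]}}

```text
time_s: 3.75
tcp_pos: [0.5971, -0.1543, 0.1953]
eef_rot: [180.0, -0.0, -85.3]
contact_force: [-0.1, -0.4, 0.0]
gripper_width: 0.0244
gripper_force: 19.4
```

Emit:
{"fn": "drive_tool", "kwargs": {"increments": [[[-1,0,0,-0.06,0],[-1,0,0,-0.06,-0.028],[-1,0,0,-0.06,-0.056],[-1,0,0,-0.06,-0.083],[-1,0,0,-0.06,-0.1]]]}}

```text
time_s: 4.38
tcp_pos: [0.5969, -0.1542, 0.2027]
eef_rot: [180.0, 0.0, -49.1]
contact_force: [0.0, 0.1, -3.1]
gripper_width: 0.0244
gripper_force: 19.4
```

Emit:
{"fn": "drive_tool", "kwargs": {"increments": [[[-1,0,0,-0.04,0],[-1,0,0,-0.075,0],[-1,0,0,-0.075,0]]]}}

```text
time_s: 4.75
tcp_pos: [0.596, -0.1537, 0.2097]
eef_rot: [179.9, 0.2, -49.4]
contact_force: [0.7, 0.5, -16.3]
gripper_width: 0.0242
gripper_force: 19.7
```

Contact with the lid reads clearly: −16 N against −3 N of free weight. I'll continue turning in probe steps of about 14°.

Emit:
{"fn": "drive_tool", "kwargs": {"increments": [[[-1,0,0,0.04,-0.01],[-1,0,0,0.04,-0.03],[-1,0,0,0.04,-0.04],[-1,0,0,0.0,-0.04],[-1,0,0,0.0,-0.04]]]}}

```text
time_s: 5.38
tcp_pos: [0.5964, -0.1537, 0.2102]
eef_rot: [180.0, 0.1, -35.0]
contact_force: [1.0, 0.7, -17.2]
gripper_width: 0.0241
gripper_force: 19.9
```

Emit:
{"fn": "drive_tool", "kwargs": {"increments": [[[-1,0,0,0.04,-0.01],[-1,0,0,0.04,-0.03],[-1,0,0,0.04,-0.04],[-1,0,0,0.0,-0.04],[-1,0,0,0.0,-0.04]]]}}

```text
time_s: 6.0
tcp_pos: [0.5965, -0.1541, 0.2107]
eef_rot: [180.0, 0.1, -20.6]
contact_force: [0.4, -0.0, -16.8]
gripper_width: 0.0239
gripper_force: 20.0
```

Emit:
{"fn": "drive_tool", "kwargs": {"increments": [[[-1,0,0,0.04,-0.01],[-1,0,0,0.04,-0.03],[-1,0,0,0.04,-0.04],[-1,0,0,0.0,-0.04],[-1,0,0,0.0,-0.04]]]}}

```text
time_s: 6.62
tcp_pos: [0.5977, -0.1546, 0.2133]
eef_rot: [180.0, -0.1, -6.2]
contact_force: [-3.2, 0.1, -1.0]
gripper_width: 0.0237
gripper_force: 20.0
```

At yaw −6 the load is gone, so the blade is probably in the slot. I'll raise it gently.

Emit:
{"fn": "drive_tool", "kwargs": {"increments": [[[-1,0,0,-0.03,0],[-1,0,0,-0.06,0],[-1,0,0,-0.06,0]]]}}

```text
time_s: 7.0
tcp_pos: [0.5978, -0.1543, 0.2195]
eef_rot: [-180.0, -0.1, -6.1]
contact_force: [0.3, -0.8, -2.4]
gripper_width: 0.0238
gripper_force: 20.0
```

Emit:
{"fn": "drive_tool", "kwargs": {"increments": [[[-1,0,0,-0.08,0],[-1,0,0,-0.16,0],[-1,0,0,-0.24,0],[-1,0,0,-0.24,0]]]}}

```text
time_s: 7.5
tcp_pos: [0.5975, -0.1543, 0.2488]
eef_rot: [-180.0, -0.1, -6.1]
contact_force: [-0.0, 0.2, -2.7]
gripper_width: 0.024
gripper_force: 20.0
```

Emit:
{"fn": "drive_tool", "kwargs": {"increments": [[[-1,0,0,-0.12,0],[-1,0,0,-0.24,0],[-1,0,0,-0.36,0],[-1,0,0,-0.48,0],[-1,0,0,-0.6,0]]]}}

```text
time_s: 8.12
tcp_pos: [0.5971, -0.1542, 0.3207]
eef_rot: [-180.0, -0.0, -6.1]
contact_force: [1.0, -0.5, -3.3]
gripper_width: 0.0239
gripper_force: 20.0
```

Run:
```python
from h import *
from plant import capture
a=capture("side")[:,:,::-1].copy()
cv2.imwrite("pics/l.png",cv2.convertScaleAbs(cv2.resize(a[50:250,240:440],None,fx=3,fy=3,interpolation=2),alpha=1.5))
go(.4815,.1725,.30,-6)
```

```text
shift [-1.2536 -2.607   0.1911] turn -0.0003 [179.97  -0.18  -6.1 ] [  3.6  12.2   3.4   0.1 -80.9  80.3] t 8.175
```

View pics/l.png

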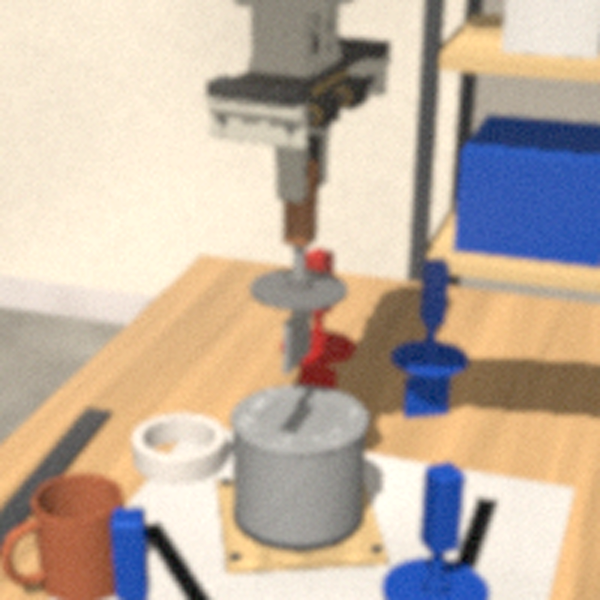

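The side view shows the paddle upright and clear of the tin, with the slot visible below the blade; the disc centre is at about (339,146). Next I'll carry it to the jar.

Emit:
{"fn": "drive_tool", "kwargs": {"increments": [[[-1,-0.05,-0.12,0,0],[-1,-0.16,-0.34,0,0],[-1,-0.28,-0.58,0,0],[-1,-0.38,-0.78,0,0],[-1,-0.42,-0.87,0,0]]]}}

```text
time_s: 8.8
tcp_pos: [0.5572, -0.0435, 0.3194]
eef_rot: [-180.0, 0.0, -6.0]
contact_force: [0.6, -0.2, -2.6]
gripper_width: 0.0242
gripper_force: 20.0
```

Emit:
{"fn": "drive_tool", "kwargs": {"increments": [[[-1,-0.05,-0.12,0,0],[-1,-0.16,-0.34,0,0],[-1,-0.28,-0.58,0,0],[-1,-0.38,-0.78,0,0],[-1,-0.42,-0.87,0,0]]]}}

```text
time_s: 9.43
tcp_pos: [0.5186, 0.0652, 0.3195]
eef_rot: [-180.0, 0.0, -6.1]
contact_force: [0.3, 0.1, -1.3]
gripper_width: 0.0245
gripper_force: 20.0
```

Emit:
{"fn": "drive_tool", "kwargs": {"increments": [[[-1,-0.05,-0.12,0,0],[-1,-0.16,-0.34,0,0],[-1,-0.28,-0.58,0,0],[-1,-0.38,-0.78,0,0],[-1,-0.42,-0.87,0,0]]]}}

```text
time_s: 10.05
tcp_pos: [0.4797, 0.1743, 0.3195]
eef_rot: [180.0, 0.0, -6.1]
contact_force: [-0.8, 0.5, -2.1]
gripper_width: 0.0238
gripper_force: 20.0
```

Run:
```python
from h import *
from plant import capture,r
go(.4815,.1725,.26,-6)
a=capture("side")[:,:,::-1].copy()
cv2.imwrite("pics/j.png",cv2.convertScaleAbs(cv2.resize(a[100:350,230:430],None,fx=2.4,fy=2.4,interpolation=2),alpha=1.4))
p=r.get_state()["tcp_pos"]
for z in(-.0713,-.0753,-.1433):print(z,((proj("side",p+[0,0,z])[0]-[230,100])*2.4).round(1))
print(((proj("side",[.4815,.1725,.092])[0]-[230,100])*2.4).round(1))
print("tin check",[(z,((proj("side",[.597,-.154,.3207+z])[0]-[240,50])*3).round(1)) for z in(-.0713,-.0763)])
```

```text
shift [0.0161 0.0133 0.4956] turn -0.0002 [ 1.7999e+02  1.0000e-02 -6.0700e+00] [ 42.    1.7  -9.3  -0.  -79.   41.9] t 10.05
-0.0713 [278.5 286.6]
-0.0753 [278.4 290.9]
-0.1433 [276.7 360.3]
[273.6 436.1]
tin check [(-0.0713, array([298.7, 288.1])), (-0.0763, array([298.7, 293.4]))]
```

View pics/j.png

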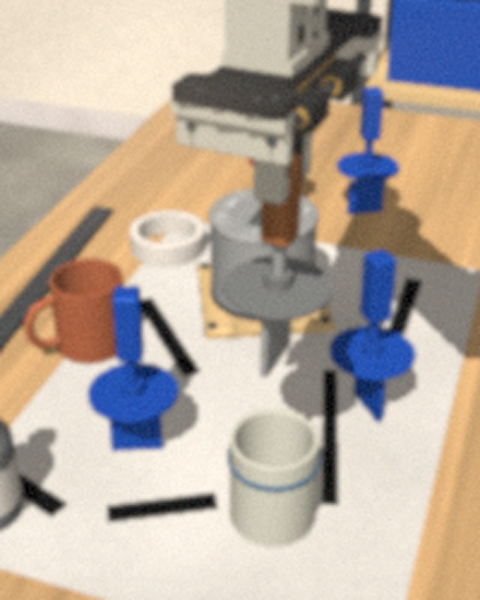

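The side view shows the paddle hanging upright with its disc centre at about (273,287) in the crop, against the jar mouth at (276,436). They're aligned within 2–4 mm, so I'll lower it.

Emit:
{"fn": "drive_tool", "kwargs": {"increments": [[[-1,0.005,0.01,0.2,0],[-1,0.005,0.01,0.4,0],[-1,0.005,0.01,0.55,0],[-1,0.005,0.01,0.65,0],[-1,0.005,0.01,0.65,0]]]}}

```text
time_s: 10.72
tcp_pos: [0.4804, 0.1715, 0.2409]
eef_rot: [179.9, 0.1, -6.1]
contact_force: [0.7, -0.1, -1.7]
gripper_width: 0.0236
gripper_force: 20.0
```

Run:
```python
from h import *
from plant import capture,r
go(.4810,.1725,.175,-6)
a=capture("side")[:,:,::-1].copy();b=capture("top")[:,:,::-1].copy()
cv2.imwrite("pics/k.png",cv2.convertScaleAbs(np.hstack([cv2.resize(i,None,fx=4,fy=4,interpolation=2) for i in(a[220:340,300:400],b[210:330,150:250])]),alpha=1.4))
p=r.get_state()["tcp_pos"];print(p)
for z in(-.0713,-.1433):print(z,((proj("side",p+[0,0,z])[0]-[300,220])*4).round(1))
print(((proj("side",[.4815,.1725,.092])[0]-[300,220])*4).round(1))
```

```text
shift [ 0.004  -0.0091  0.5492] turn -0.0004 [ 1.7993e+02  6.0000e-02 -6.1400e+00] [ 41.7   3.8 -17.1   0.  -69.2  42.1] t 10.725
[0.48103297 0.17201449 0.24222828]
-0.0713 [180.1 125. ]
-0.1433 [177.4 236.3]
[176.1 246.9]
```

View pics/k.png

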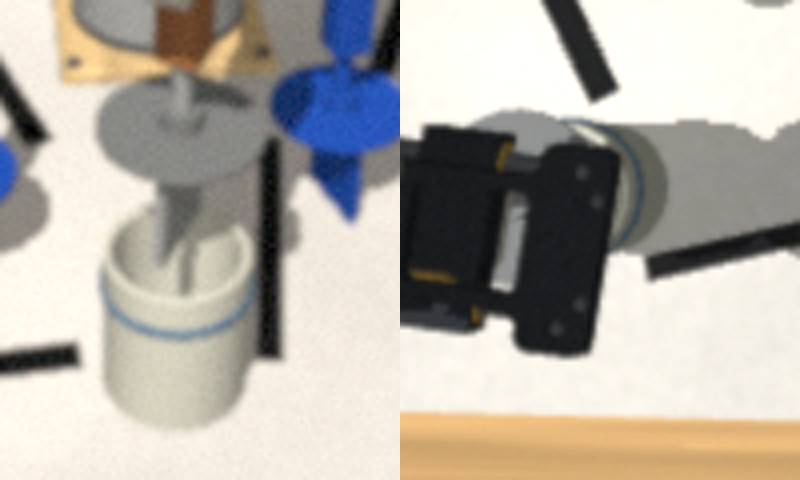

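Disc centre is at about (183,130) and the jar mouth at about (180,250) in the crop. The blade tip is entering the mouth, so I'll lower further.

Emit:
{"fn": "drive_tool", "kwargs": {"increments": [[[-1,0,0,0.15,0],[-1,0,0,0.3,0],[-1,0,0,0.43,0],[-1,0,0,0.53,0],[-1,0,0,0.53,0]]]}}

```text
time_s: 11.45
tcp_pos: [0.4802, 0.1718, 0.1773]
eef_rot: [179.9, 0.1, -6.1]
contact_force: [0.8, -0.6, -1.8]
gripper_width: 0.0239
gripper_force: 20.0
```

Emit:
{"fn": "drive_tool", "kwargs": {"increments": [[[-1,0,0,0.02,0],[-1,0,0,0.04,0],[-1,0,0,0.06,0],[-1,0,0,0.06,0]]]}}

```text
time_s: 11.95
tcp_pos: [0.4804, 0.172, 0.1707]
eef_rot: [180.0, 0.0, -6.1]
contact_force: [-0.1, -0.2, -1.6]
gripper_width: 0.0242
gripper_force: 20.0
```

Emit:
{"fn": "drive_tool", "kwargs": {"increments": [[[-1,0,0,0.01,0],[-1,0,0,0.015,0],[-1,0,0,0.015,0]]]}}

```text
time_s: 12.32
tcp_pos: [0.4805, 0.172, 0.1689]
eef_rot: [180.0, 0.0, -6.1]
contact_force: [0.1, 0.2, -2.4]
gripper_width: 0.0237
gripper_force: 20.0
```

Emit:
{"fn": "drive_tool", "kwargs": {"increments": [[[-1,0,0,0.01,0],[-1,0,0,0.015,0],[-1,0,0,0.015,0]]]}}

```text
time_s: 12.7
tcp_pos: [0.4805, 0.172, 0.1671]
eef_rot: [180.0, 0.0, -6.1]
contact_force: [-0.7, 0.4, -2.1]
gripper_width: 0.0238
gripper_force: 20.0
```

Emit:
{"fn": "drive_tool", "kwargs": {"increments": [[[-1,0,0,0.006,0],[-1,0,0,0.012,0],[-1,0,0,0.012,0]]]}}

```text
time_s: 13.08
tcp_pos: [0.4811, 0.1721, 0.1665]
eef_rot: [-180.0, -0.1, -6.1]
contact_force: [0.0, -1.9, 5.7]
gripper_width: 0.0242
gripper_force: 20.0
```

The disc is on the rim: the vertical force went from −2 to +6 N. Now I'll release and retreat upward.

Emit:
{"fn": "drive_tool", "kwargs": {"increments": [[[-1,0,0,0,0],[0,0,0,0,0],[0,0,0,0,0],[0,0,0,0,0],[0.3,0,0,0,0]]]}}

```text
time_s: 13.7
tcp_pos: [0.4805, 0.172, 0.1656]
eef_rot: [180.0, 0.0, -6.1]
contact_force: [-0.2, -0.4, -0.2]
gripper_width: 0.0497
gripper_force: 0.0
```

Emit:
{"fn": "drive_tool", "kwargs": {"increments": [[[0.3,0,0,0,0],[0.3,0,0,-0.2,0],[0.3,0,0,-0.5,0],[0.3,0,0,-0.9,0],[0.3,0,0,-1,0]]]}}

```text
time_s: 14.32
tcp_pos: [0.4818, 0.1727, 0.2891]
eef_rot: [-179.8, -0.2, -6.1]
contact_force: [0.1, 0.7, 0.2]
gripper_width: 0.0568
gripper_force: 0.0
```

Emit:
{"fn": "drive_tool", "kwargs": {"increments": [[[0.3,0,0,-0.3,0],[0.3,0,0,-0.5,0],[0.3,0,0,-0.5,0],[0.3,0,0,-0.5,0]]]}}

```text
time_s: 14.82
tcp_pos: [0.4801, 0.1719, 0.3447]
eef_rot: [180.0, 0.1, -6.1]
contact_force: [-0.5, -0.1, -0.4]
gripper_width: 0.057
gripper_force: 0.0
```

Run:
```python
from h import *
from plant import capture
a=capture("side")[:,:,::-1].copy()
cv2.imwrite("pics/e.png",cv2.convertScaleAbs(cv2.resize(a[150:350,200:440],None,fx=3,fy=3,interpolation=2),alpha=1.4))
print("pred disc centre",((proj("side",[[.4815,.1725,.092],[.4815,.1725,.207]])-[200,150])*3).round())
```

```text
pred disc centre [[432. 395.]
 [435. 259.]]
```

View pics/e.png

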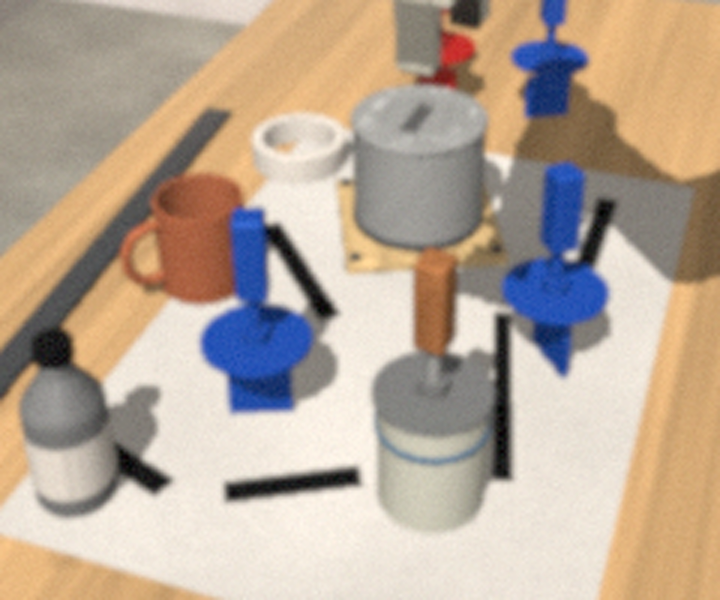

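The paddle hangs upright in the jar: disc flat on the rim at about (433,393), grip top at (436,258), matching the predictions. The bystanders haven't moved.

```bash
python3 -c "
from plant import job
print(job.close_job())"
```

```text
the job is handed in; nothing more can be done
None
```

The paddle was worked free of the tin by feel, set in the rinse jar hanging upright with its disc flat on the rim, and released; the bystanders look undisturbed in the last picture, and I handed the job in at about 15 s (no verdict was returned).

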